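# Reset the tripped breaker in the stand's power box

### The job

The showcase lights on the stand have gone out: in the grey power box one of the three breakers has tripped, and its lever stands halfway. Turn the yellow wing fastener a quarter turn anticlockwise to unlock the clear cover, swing the cover up until it stands open at about a right angle to the face, then reset the tripped breaker by pushing its lever fully down to off and throwing it fully up to on. Leave the cover standing open so that I can see that it holds, keep the other two breakers on throughout, and leave the ink bottles and the bowl where they are.

Things in the scene. Friction and masses are not known exactly. Their poses are not given: they have to be found in the camera images.
- power_box: Grey power distribution box, fixed on the table, 213 mm deep (x), 236 wide (y), 175 high, plus a black carrying handle on top (to 203). Origin: centre of its underside, z up; its front with three blue outlet flaps looks to its own -x. Its face slopes at 35 degrees from horizontal, from the front edge (x -103, z 72) up to the top edge (x +45, z 175).
- recess (a point): Middle of the mouth of the recess in the sloping face; axes parallel to the box's (z up). The face's outward normal is (-0.574, 0, 0.819) in these axes, 'up the slope' is (0.819, 0, 0.574). The recess is 117 mm long up the slope, 172 wide (y), 34 deep, with the breakers in it. Recess walls: from 57 mm down the slope to 60 mm up the slope of the levers' pivots.
- cover (a joint): Clear cover over the recess, 148 mm up the slope by 200 wide by 4 thick, dark border, hinged at its upper edge. 0 = shut, grows as its lower edge swings up; stop at 1.65. Stiff hinge (0.13 N m; cover 0.13 kg), stays where left. It will not open while locked. Near 1.57 it stands square to the face, leaning out over the breakers: reach in under it with the tool tilted, about square to the face.
- cover_hinge (a point): Point on the cover's hinge axis, half-way along it. Turns with the cover: y lies along the hinge (same as the box's y), z is the cover's outward normal, x points from the free edge to the hinge (up the slope while shut). The cover's outer surface is at z = +1 mm, its free edge at x = -147 mm, the fastener's axis at x = -114 mm, y = 0.
- fastener (a joint): Quarter-turn wing fastener near the free edge of the cover. 0 = locked (wing along the box's y, cam tongue under the rim), 1.57 = unlocked, at its stop (wing in line with the slope). Grows when turned anticlockwise as seen looking at the face. Friction 0.04 N m; stays where it is left; the tongue clears the rim only from about 1.3 on.
- wing_grip (a point): Middle of the fastener's yellow wing, on its turning axis, 17 mm out from the hinge along the cover's normal. The wing is a blade 9 mm thick, 36 long, 22 tall: 11 mm to either side of this point along the normal; below it a black disc, 32 wide, 5 thick, on the cover. z is the outward normal, y runs along the wing, x across its thickness. The wing is also the cover's handle.
- breaker_tripped: Body of the tripped breaker: white, 54 mm wide along the row, 45 mm up the slope; the three breakers fill a row along the box's y in random order. Origin on its lever's pivot axis, 4 mm below the breaker's front surface and 30 mm below the face; axes parallel to those of power_box (z up).
- lever_tripped (a joint): The tripped breaker's black toggle, 14 mm wide along the row, 8 thick, its end 25 mm from the pivot. About 0 = tripped, halfway, square to the face; -0.6 = fully off, leaning down the slope (to the box's front); +0.6 = fully on, leaning up the slope. Friction 0.06 N m, stays where left. A catch inside stops it near +0.2 until it has once been fully off (below -0.5).
- tip_tripped (a point): Middle of the end of the tripped breaker's lever, 25 mm from the pivot; z points out along the lever.
- lever_second (a joint): Lever of the second breaker, same build and values; it is on (+0.6).
- tip_second (a point): Middle of the end of the second breaker's lever, 25 mm from its pivot.
- lever_third (a joint): Lever of the third breaker, same build and values; it is on (+0.6).
- tip_third (a point): Middle of the end of the third breaker's lever, 25 mm from its pivot.
- ink_violet_mid (a point): Centre, half-way up, of a violet ink bottle with black cap, 42 mm across, 59 mm tall, loose, beside the box.
- ink_green_mid (a point): Centre, half-way up, of a green ink bottle with black cap, 42 mm across, 59 mm tall, loose, beside the box.
- bowl_mid (a point): Centre, half-way up, of a blue ceramic bowl, 110 mm across, 48 mm tall, loose, beside the box.

How it is judged:
On the way, in this order (a step that is already met when the one before it is completed fails the run):
1. the fastener is turned to unlocked (value of joint fastener above 1.25 rad), for 0.1 s.
2. the cover stands open (value of joint cover above 1.3 rad), for 0.2 s.
3. the tripped lever is pushed fully off (value of joint lever_tripped below -0.5 rad), for 0.1 s.
4. the lever is thrown fully on (value of joint lever_tripped above 0.5 rad), for 0.1 s.
At the end, for the whole second after the job is handed in: The tripped breaker's lever has been fully off (below -0.5 rad) with the cover open and is now fully on (above 0.5 rad), the other two levers are on (above 0.45 rad), the cover stands still, open beyond 1.25 rad, and the two ink bottles and the bowl are within 30 mm of where they stood (value of joint lever_tripped above 0.5 rad and value of joint each of lever_second, lever_third above 0.45 rad and value of joint cover above 1.25 rad and velocity of joint cover between -0.1 and 0.1 rad/s and distance of each of ink_violet_mid, ink_green_mid, bowl_mid from where it was at the start of the episode below 0.03 m); the robot touches nothing.
It fails at once if one of the other two breakers is switched off (value of joint any of lever_second, lever_third below 0.35 rad).
It fails at once if an ink bottle or the bowl is shifted by more than 50 mm or knocked over (distance of any of ink_violet_mid, ink_green_mid, bowl_mid from where it was at the start of the episode above 0.05 m or angle between any of ink_violet_mid, ink_green_mid, bowl_mid's own z axis and vertical above 0.6 rad).
It also fails if it takes over 58 s, if anything falls off the work surface, if the arm or the gripper's body presses on something with over 40 N, if the wrist force passes 120 N, or if a joint passes its speed limit or range.

### The arm

A 6-joint arm with a two-finger parallel gripper is mounted at the origin on the work surface. World frame = base frame: x ahead of the robot, y to its left, z up, the work surface at z = 0. Lengths are in m, angles in rad, forces in N, time in s.
With the tool pointing down it reaches from about 0.35 to 0.85 m from the base axis. Payload 8.1 kg.
Tool frame: the origin (TCP) lies where the fingers leave the gripper's body, on its centre line; the fingertips stand 84 mm ahead of it and the grasp point (between the pads) lies 65 mm ahead of it; z points along the fingers, y is the direction in which the jaws open and shut (so a half turn about z gives the same grasp; the last joint's range is limited). The gripper opens to 93 mm and grips with 3 to 60 N. Pads are 15 mm wide; open, the fingers measure 128 mm over their backs; the gripper's body (75 mm by 188 mm) begins 65 mm behind the grasp point.
Start: joints at [-1.355, 0.13, 1.488, -0, 1.523, -0.085], TCP at [0.178, -0.573, 0.303] pointing down, gripper open.
Joint ranges: [-2.96, 2.96], [-0.89, 2.26], [0.02, 2.5], [-1.34, 4.48], [0, 2.73], [-2.66, 2.66]. Speed limits (rad/s): [2.39, 2.39, 2.79, 3.14, 3.14, 3.14].

### API

Orientations are given as a rotation vector (axis times angle).
In Python, from bench import * gives the robot as it stands.
- The arm moves only by the tool carry_out, never from a script. Its argument "deltas" is a list of rows, each a list of 7 numbers: the shift along the tool's x, y, z in cm, then the turn, a rotation vector about the tool's x, y, z in units of 5 degrees (1.0 is 5 degrees), then the closure, from -1 (fully open) to 1 (shut). A call has 1 to 5 rows; each row is the pose to reach, as a shift and turn from the pose commanded when the call began, along the tool's axes at that moment; what a row does not reach only later rows make up. A row lasts 1/10 s, in which the tool goes at most 50 mm and 8.59 degrees, less where a joint would pass 70% of its speed; a pose out of reach is approached as far as the arm can. A call with a gripper value outside its range is refused whole. The fingers move at their own pace and stop on an object; "grip_force" is the grip in N (left out, the last holds). Time passes only in rows, so rows that repeat a pose let the fingers close. It gives the time, the measured TCP pose, the force and the opening at its end, in the units of the state.
- read_state(): the state, without advancing time (a new reading comes with each control period).
- camera(name): name is "side" or "top" or "wrist"; returns a dict with "color" (480x640x3 uint8, blue, green, red), "fx", "fy", "cx", "cy" (pixels), "world_from_camera" (4x4, takes a point from camera to world coordinates); the wrist camera has in their place "tool_from_camera" (4x4, takes a point from camera to tool coordinates, whose origin is the TCP and whose axes are the flange's). Camera axes: x right, y down, z forward; pixel columns grow to the right and rows downward; lengths in m; the calibration is good to about 2 mm. A picture is of the moment at which its call begins: read the wrist's pose just before it. There is no depth.
- sign_off(): hands the job in, once; it reports no verdict.
The state is a dict: "t": time; "joint_pos": joint angles; "dq": joint speeds; "tau": joint torques, N m; "ee_pos": TCP position; "orientation": TCP orientation; "wrist_force": force on the tool from outside, world axes, zero at the start; "moment": the same for the moment, N m; "finger_gap": finger opening in m.
Only numpy, scipy, OpenCV 4.12 (cv2) and the standard library are available. Lean on these libraries where they do the work, as an engineer would, in place of code of your own. Each camera call takes 0.05 s, during which the arm holds its last target. There are 200 camera calls.

## Working session

There is one attempt and no reset: what is moved stays moved. The work goes in short steps, Python scripts to look and compute and a tool call to move; the robot and the scene stay as the last step left them, time stands still between calls to the robot, and variables do not carry over. Pictures are saved under pics/ and viewed, about 8 in all and at most 12, crops included, and the job is handed in when it is done.

Besides the shell and the picture viewer there is one more tool, called after ">>>" as name(argument=value, ...), one argument or row to a line, values as JSON. carry_out: Moves the arm, as the interface text tells. Its arguments: {"type":"object","properties":{"deltas":{"type":"array"},"grip_force":{"type":"number"}},"required":["deltas"]}

```bash
mkdir -p pics; ls; python3 - <<'E'
from bench import *
import cv2,numpy as np
s=read_state(); print(s)
for n in("side","top"):
    c=camera(n); cv2.imwrite(f"pics/{n}0.png",c["color"]); print(n,c["fx"],c["fy"],c["cx"],c["cy"],np.round(c["world_from_camera"],4).tolist())
E
```

```text
pics
{'t': 0.0, 'joint_pos': array([-1.35538293e+00,  1.31149985e-01,  1.48925704e+00,  9.03585878e-06,
        1.52298630e+00, -8.54112143e-02]), 'dq': array([ 0.00090018,  0.00110277,  0.00038501, -0.00125794,  0.00034761,
        0.0012404 ]), 'tau': array([ 6.54883934e-04, -5.59836459e+01, -4.91756988e+01,  7.66761904e-02,
        3.57340090e-02, -2.23631496e-04]), 'ee_pos': array([ 0.17771533, -0.57265314,  0.3017062 ]), 'orientation': array([-3.10434507e+00, -4.70484424e-01,  1.69481144e-04]), 'wrist_force': array([-0.12443147,  0.91691315, -0.15078696]), 'moment': array([-0.04556764, -0.04417571, -0.0177978 ]), 'finger_gap': 0.0927943855511761}
side 450.6577511443085 450.6577511443085 324.0025164780249 238.1501278221607 [[0.9163, -0.2909, 0.2753, 0.4], [-0.4004, -0.6839, 0.6099, -0.4983], [0.0108, -0.6691, -0.7431, 0.6985], [0.0, 0.0, 0.0, 1.0]]
top 575.8326636844882 575.8326636844882 324.138799258981 243.68177454069985 [[-0.0532, -0.9769, 0.207, 0.4024], [-0.9986, 0.0516, -0.0134, -0.0129], [0.0024, -0.2074, -0.9783, 1.1416], [0.0, 0.0, 0.0, 1.0]]
```

View pics/top0.png

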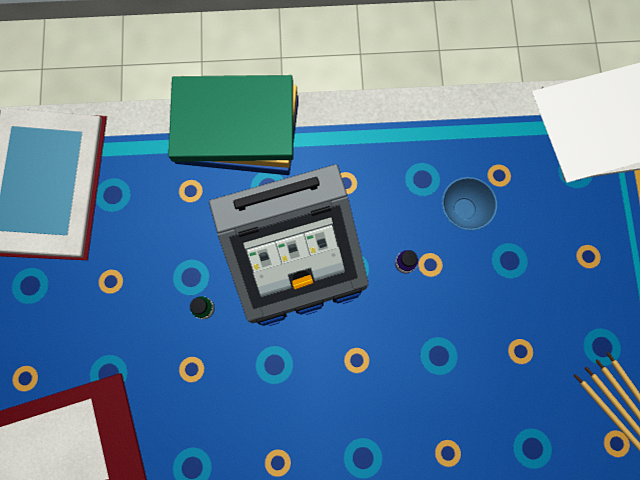

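View pics/side0.png

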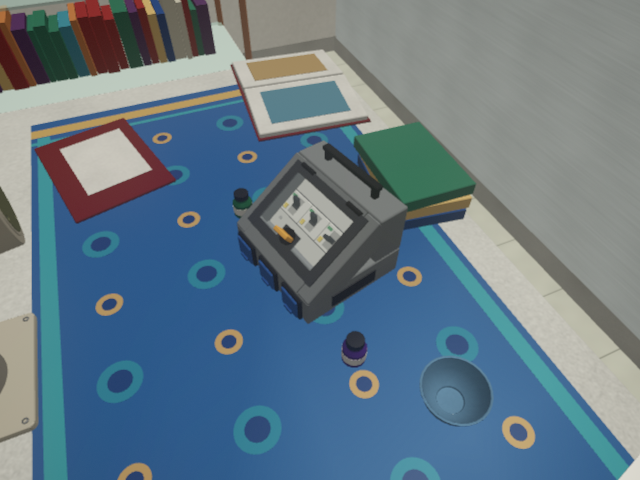

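The top view shows the box with its wing at (303,282), the breakers at about (262,258), (291,248) and (319,241), green ink at (201,307), violet ink at (407,261) and the bowl at (470,203). The side view shows the wing at (285,234). Next I'll enlarge both.

```bash
python3 - <<'E'
import cv2,numpy as np
t=cv2.imread("pics/top0.png");s=cv2.imread("pics/side0.png")
a=cv2.resize(t[155:335,200:380],(400*1,400),interpolation=cv2.INTER_CUBIC)
b=cv2.resize(s[140:325,230:415],(400,400),interpolation=cv2.INTER_CUBIC)
cv2.imwrite("pics/crop1.png",cv2.resize(t[155:335,200:380],(600,600),interpolation=cv2.INTER_CUBIC))
cv2.imwrite("pics/crop2.png",cv2.resize(s[140:325,230:415],(600,600),interpolation=cv2.INTER_CUBIC))
for n,i in(("t",t),("s",s)):
    h=cv2.cvtColor(i,cv2.COLOR_BGR2HSV); m=cv2.inRange(h,(12,150,130),(30,255,255))
    k,l,st,c=cv2.connectedComponentsWithStats(m)
    for j in range(1,k):
        if st[j,4]>60 and 200<c[j][0]<400 and 200<c[j][1]<300: print(n,st[j],c[j])
E
```

```text
t [292 275  21  14 178] [302.06741573 281.46067416]
s [274 226  19  14 100] [282.68 233.07]
```

View pics/crop1.png

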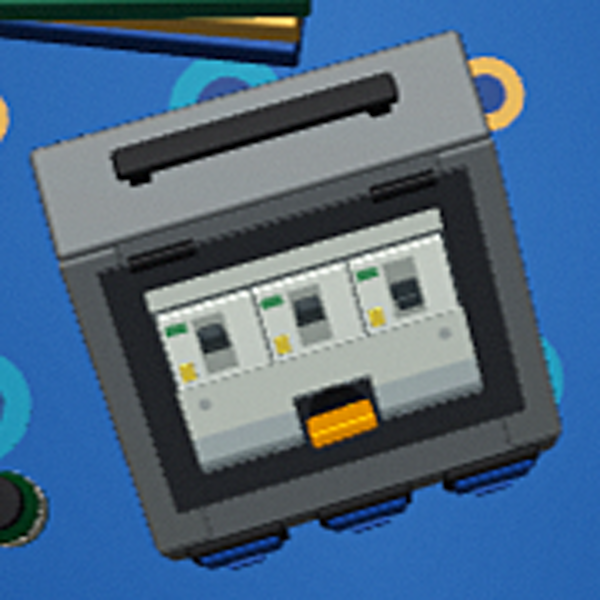

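View pics/crop2.png

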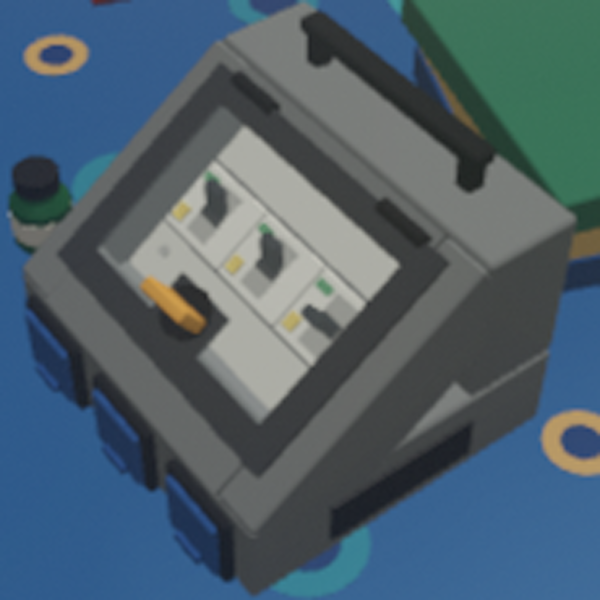

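```bash
cat > h.py <<'E'
import numpy as np
from scipy.optimize import least_squares
from scipy.spatial.transform import Rotation as R
CT=(575.83266,324.1388,243.68177,np.array([[-0.0532,-0.9769,0.207,0.4024],[-0.9986,0.0516,-0.0134,-0.0129],[0.0024,-0.2074,-0.9783,1.1416],[0,0,0,1]]))
CS=(450.65775,324.0025,238.15013,np.array([[0.9163,-0.2909,0.2753,0.4],[-0.4004,-0.6839,0.6099,-0.4983],[0.0108,-0.6691,-0.7431,0.6985],[0,0,0,1]]))
def proj(c,P):
    q=(np.asarray(P)-c[3][:3,3])@c[3][:3,:3]; return c[0]*q[...,:2]/q[...,2:]+np.array(c[1:3])
def tri(ut,us):
    f=lambda p:np.r_[proj(CT,p)-ut,proj(CS,p)-us]
    r=least_squares(f,[.5,.03,.15]); return r.x,r.fun
def box(p): return R.from_euler('z',p[2]).as_matrix(),np.array([p[0],p[1],0])
N=np.array([-.5736,0,.8192]);U=np.array([.8192,0,.5736]);Y=np.array([0,1.,0])
E
python3 - <<'E'
from h import *
k=[]
F=lambda x,y,z:np.array([x,y,z])/1000
P=[F(-103,118,72),F(-103,-118,72),F(45,118,175),F(45,-118,175),F(106.5,118,175),F(106.5,-118,175)]
t=np.array([(160,552),(558,440),(62,260),(492,135),(33,152),(460,33)])*.3+[200,155]
s=np.array([(28,265),(255,533),(222,45),(488,272),(305,3),(575,215)])*(185/600)+[230,140]
def f(p):
    A,o=box(p);W=np.array(P)@A.T+o
    return np.r_[(proj(CT,W)-t).ravel(),(proj(CS,W)-s).ravel()]
r=least_squares(f,[.5,.05,.2],loss='soft_l1');print(r.x);print(np.round(f(r.x).reshape(2,-1,2),1).tolist())
np.save("box.npy",r.x);A,o=box(r.x)
T=lambda a:np.array(a)*.3+[200,155]-0.35
S=lambda a:np.array(a)*(185/600)+[230,140]-.35
face0=F(-103,0,72)
for n,a,b in[("wingtop",(341,413),(173,303)),("wing",None,None),("lev R",(405,293),(320,320)),("lev M",(308,312),(268,262)),("lev L",(213,335),(215,205)),
  ("hingeL",(162,257),(255,93)),("hingeR",(403,185),(403,222))]:
    x,e=tri([302.07,281.46],[282.68,233.07]) if a is None else tri(T(a),S(b))
    d=A.T@(x-o); q=d-face0
    print(n,np.round(x,4),"box",np.round(d*1e3,1),"slope u,y,n",np.round(np.array([q@U,q[1],q@N])*1e3,1),np.round(e,1))
# inks, bowl rough
for n,u,z in(("green",(201,307),.05),("violet",(407,261),.05),("bowl",(470,203),.03)):
    M=CT[3];d=M[:3,:3]@[(u[0]-CT[1])/CT[0],(u[1]-CT[2])/CT[0],1];p=M[:3,3]+d*(z-M[2,3])/d[2];print(n,p)
E
```

```text
[0.61941786 0.03007632 0.23342503]
[[[-0.3, -0.4], [2.3, -2.6], [-0.5, -0.3], [1.5, 0.0], [-0.5, -0.9], [1.0, -1.4]], [[-3.1, 0.3], [-1.9, 0.5], [-1.5, -3.1], [-0.2, -0.7], [-1.1, -1.6], [0.5, 1.1]]]
wingtop [0.5553 0.0165 0.1188] box [-65.5   1.6 118.8] slope u,y,n [57.6  1.6 16.8] [-0.1  1.   0.9 -0.3]
wing [0.5524 0.0162 0.1194] box [-68.5   2.  119.4] slope u,y,n [55.5  2.  19. ] [ 0.  -0.3 -0.3  0.1]
lev R [ 0.6228 -0.0217  0.1139] box [ -8.7 -51.2 113.9] slope u,y,n [101.3 -51.2 -19.8] [ 0.  -0.3 -0.3  0.1]
lev M [0.6152 0.032  0.111 ] box [ -3.7   2.8 111. ] slope u,y,n [103.8   2.8 -25. ] [ 0.  -0.1 -0.1  0. ]
lev L [0.6042 0.0841 0.1135] box [ -2.3  56.1 113.5] slope u,y,n [106.3  56.1 -23.7] [-0.   0.1  0.1 -0. ]
hingeL [0.6368 0.1037 0.1707] box [ 33.9  67.6 170.7] slope u,y,n [168.8  67.6   2.4] [ 0.1 -0.5 -0.6  0.2]
hingeR [ 0.6681 -0.0232  0.1714] box [ 35.  -63.1 171.4] slope u,y,n [170.1 -63.1   2.3] [ 0.  -0.2 -0.2  0.1]
green [0.5233251  0.21140922 0.05      ]
violet [ 0.59091295 -0.18541977  0.05      ]
bowl [ 0.70544088 -0.32454577  0.03      ]
```

```bash
cat >> h.py <<'E'
B=np.load("box.npy"); A,O=box(B); FACE0=np.array([-.103,.002,.072])  # 2 mm y correction
def pt(u,y,n): return O+A@(FACE0+(u*U+y*Y+n*N)/1000)
def slope(x):
    q=A.T@(x-O)-FACE0; return np.round(np.array([q@U,q[1],q@N])*1e3,1)
def ori(spin=0,tilt=0): # tool x=+Y,y=+U,z=-N; tilt about box +Y (deg), then spin about tool z (deg)
    M=A@np.column_stack([Y,U,-N]); return (R.from_rotvec(A@Y*np.radians(tilt))*R.from_matrix(M)*R.from_euler('z',spin,degrees=True)).as_matrix()
def go(grasp,M,s,off=.065):
    """delta numbers from the measured pose to grasp point (off ahead of TCP) with orientation M"""
    T=R.from_rotvec(s["orientation"]).as_matrix(); p=grasp-M[:,2]*off
    d=T.T@(p-s["ee_pos"])*100; r=R.from_matrix(T.T@M).as_rotvec()/np.radians(5)
    print("delta",np.round(d,2).tolist(),np.round(r,2).tolist())
def here(s):
    M=R.from_rotvec(s["orientation"]).as_matrix()
    print("t",round(s["t"],2),"grasp u,y,n",slope(s["ee_pos"]+.065*M[:,2]),"tip",slope(s["ee_pos"]+.084*M[:,2]),"gap",round(s["finger_gap"]*1e3,1),"F",np.round(s["wrist_force"],1),"q",np.round(s["joint_pos"],2))
E
python3 - <<'E'
from bench import *
from h import *
s=read_state();here(s);go(pt(55.5,0,100),ori(),s)
E
```

```text
t 0.1 grasp u,y,n [-287.3 -486.1  402.4] tip [-298.2 -486.1  386.8] gap 92.9 F [ 0.4 -0.2 -0.4] q [-1.36  0.13  1.49 -0.    1.52 -0.09]
delta [44.88, -45.69, 6.36] [-5.63, 5.23, -16.65]
```

>>> carry_out(
  deltas=[
    [44.9,-45.7,4,-5.6,5.2,-16.6,0.1],
    [44.9,-45.7,4,-5.6,5.2,-16.6,0.1],
    [44.9,-45.7,4,-5.6,5.2,-16.6,0.1],
    [44.9,-45.7,4,-5.6,5.2,-16.6,0.1],
    [44.9,-45.7,4,-5.6,5.2,-16.6,0.1],
  ],
)

```text
t: 0.6
ee_pos: [0.2926, -0.3493, 0.2865]
orientation: [2.574, 1.394, 0.358]
wrist_force: [-0.2, -0.4, 1.0]
finger_gap: 0.0576
```

```bash
python3 - <<'E'
from bench import *
from h import *
s=read_state();here(s);go(pt(55.5,0,100),ori(),s)
E
```

```text
t 0.6 grasp u,y,n [-145.5 -303.4  288.2] tip [-151.5 -305.7  270.3] gap 57.6 F [-0.2 -0.4  1. ] q [-1.15 -0.46  2.07  0.26  1.36 -0.61]
delta [37.94, -5.81, 8.04] [-2.97, 2.78, -8.78]
```

>>> carry_out(
  deltas=[
    [38,-5.8,6,-3,2.8,-8.8,0.1],
    [38,-5.8,6,-3,2.8,-8.8,0.1],
    [38,-5.8,6,-3,2.8,-8.8,0.1],
    [38,-5.8,6,-3,2.8,-8.8,0.1],
    [38,-5.8,6,-3,2.8,-8.8,0.1],
  ],
)

```text
t: 1.1
ee_pos: [0.4044, -0.1267, 0.2688]
orientation: [1.778, 2.044, 0.638]
wrist_force: [1.0, -0.1, 0.5]
finger_gap: 0.0417
```

```bash
python3 - <<'E'
from bench import *
from h import *
s=read_state();here(s);go(pt(55.5,0,100),ori(),s)
E
```

```text
t 1.1 grasp u,y,n [  -5.6 -106.4  178. ] tip [  -6.2 -106.9  159. ] gap 41.7 F [ 1.  -0.1  0.5] q [-0.74 -0.81  2.38  0.49  1.24 -0.96]
delta [11.16, 5.2, 7.35] [-0.31, 0.32, -0.99]
```

>>> carry_out(
  deltas=[
    [11.2,5.2,7.3,-0.3,0.3,-1,0.1],
    [11.2,5.2,7.3,-0.3,0.3,-1,0.1],
    [11.2,5.2,7.3,-0.3,0.3,-1,0.1],
    [11.2,5.2,7.3,-0.3,0.3,-1,0.1],
    [11.2,5.2,7.3,-0.3,0.3,-1,0.1],
  ],
)

```text
t: 1.6
ee_pos: [0.4704, -0.0029, 0.2388]
orientation: [1.668, 2.111, 0.661]
wrist_force: [0.7, 0.1, -0.4]
finger_gap: 0.0417
```

```bash
cat >> h.py <<'E'
def wrist(s,c): # camera tuple in world from wrist picture
    W=np.eye(4);W[:3,:3]=R.from_rotvec(s["orientation"]).as_matrix();W[:3,3]=s["ee_pos"]
    return (c["fx"],c["cx"],c["cy"],W@c["tool_from_camera"])
def on_plane(c,uv,n): # pixel -> slope coords on plane parallel to the face at height n mm
    M=c[3];d=M[:3,:3]@[(uv[0]-c[1])/c[0],(uv[1]-c[2])/c[0],1]
    nw=A@N; return slope(M[:3,3]+d*((pt(0,0,n)-M[:3,3])@nw)/(d@nw))
E
python3 - <<'E'
from bench import *
from h import *
import cv2
s=read_state();here(s);go(pt(55.5,0,27),ori(),s)
c=camera("wrist");cv2.imwrite("pics/w1.png",c["color"]);w=wrist(s,c)
print(c["fx"],np.round(c["tool_from_camera"],3).tolist())
print("wing predicted px",proj(w,pt(55.5,0,17)))
m=cv2.inRange(cv2.cvtColor(c["color"],cv2.COLOR_BGR2HSV),(12,150,100),(32,255,255))
k,l,st,ce=cv2.connectedComponentsWithStats(m)
for j in range(1,k):
    if st[j,4]>300: print(st[j],ce[j],on_plane(w,ce[j],28),cv2.minAreaRect(cv2.findNonZero((l==j).astype(np.uint8))))
E
```

```text
t 1.6 grasp u,y,n [ 54.7   0.4 100.1] tip [54.6  0.5 81.1] gap 41.7 F [ 0.7  0.1 -0.4] q [-0.3  -0.7   2.38  0.36  0.96 -0.67]
delta [-0.04, 0.09, 7.31] [-0.06, -0.01, -0.0]
343.5945174622272 [[0.001, -0.953, -0.303, 0.085], [1.0, 0.001, 0.0, -0.001], [0.0, -0.303, 0.953, -0.082], [0.0, 0.0, 0.0, 1.0]]
wing predicted px [317.77584261 259.33271944]
[308 235  16  56 766] [315.96475196 261.51697128] [54.2  2.5 28. ] ((316.0310363769531, 262.527587890625), (55.433589935302734, 14.797948837280273), 86.633544921875)
```

View pics/w1.png

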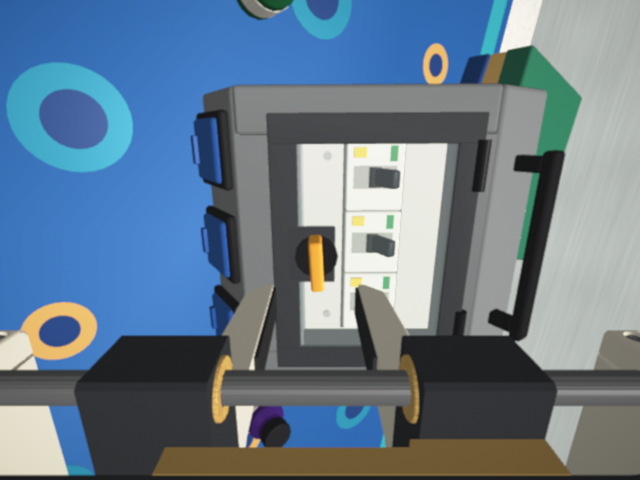

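The wrist view shows the wing at (316,262), centred between the fingers. The left two levers (the two upper ones here) are on, and the third is partly hidden by a finger. I'll go down and grip.

>>> carry_out(
  deltas=[
    [0,0,4,0,0,0,0.1],
    [0,0,6,0,0,0,0.1],
    [0,0,7,0,0,0,0.1],
    [0,0,7,0,0,0,0.1],
    [0,0,7,0,0,0,0.1],
  ],
  grip_force=15,
)

```text
t: 2.15
ee_pos: [0.5096, 0.0023, 0.1826]
orientation: [1.674, 2.102, 0.659]
wrist_force: [0.1, 1.2, -0.3]
finger_gap: 0.0418
```

>>> carry_out(
  deltas=[
    [0,0,0,0,0,0,1],
    [0,0,0,0,0,0,1],
    [0,0,0,0,0,0,1],
    [0,0,0,0,0,0,1],
    [0,0,0,0,0,0,1],
  ],
  grip_force=15,
)

```text
t: 2.65
ee_pos: [0.5095, 0.0042, 0.1823]
orientation: [1.671, 2.105, 0.66]
wrist_force: [-5.4, -2.1, 5.0]
finger_gap: 0.0087
```

```bash
python3 - <<'E'
from bench import *
from h import *
s=read_state();here(s);print(s["moment"])
E
```

```text
t 2.65 grasp u,y,n [55.  -1.9 31. ] tip [54.9 -2.  12. ] gap 8.7 F [-5.4 -2.1  5. ] q [-0.25 -0.46  2.34  0.39  0.75 -0.69]
[-0.24222552  0.40377358  0.00443926]
```

>>> carry_out(
  deltas=[
    [0.15,0,0,0,0,0,1],
    [0.3,0,0,0,0,0,1],
    [0.3,0,0,0,0,-1.5,1],
    [0.3,0,0,0,0,-3,1],
    [0.3,0,0,0,0,-4.5,1],
  ],
  grip_force=20,
)

```text
t: 3.15
ee_pos: [0.5095, 0.0051, 0.1826]
orientation: [1.194, 2.337, 0.527]
wrist_force: [-0.9, -13.9, -0.8]
finger_gap: 0.0089
```

```bash
python3 - <<'E'
from bench import *
from h import *
s=read_state();here(s);print(s["moment"]);go(pt(55,1,30),ori(-90),s)
E
```

```text
t 3.15 grasp u,y,n [55.3 -1.3 31.1] tip [55.2 -1.4 12.1] gap 8.9 F [ -0.9 -13.9  -0.8] q [-0.24 -0.47  2.34  0.38  0.75 -1.08]
[-2.06167331  0.23768441 -1.34741133]
delta [0.19, 0.03, 0.11] [-0.08, 0.02, -13.48]
```

>>> carry_out(
  deltas=[
    [0,0,0,0,0,-1.5,1],
    [0,0,0,0,0,-3,1],
    [0,0,0,0,0,-4.5,1],
    [0,0,0,0,0,-6,1],
    [0,0,0,0,0,-7,1],
  ],
)

```text
t: 3.65
ee_pos: [0.5096, 0.0053, 0.1827]
orientation: [0.426, 2.526, 0.306]
wrist_force: [0.8, -11.6, -1.6]
finger_gap: 0.0087
```

```bash
python3 - <<'E'
from bench import *
from h import *
s=read_state();here(s);print(s["moment"]);go(pt(55,-1.3,31),ori(-90),s)
E
```

```text
t 3.65 grasp u,y,n [55.6 -1.1 31.2] tip [55.6 -1.2 12.2] gap 8.7 F [  0.8 -11.6  -1.6] q [-0.24 -0.47  2.34  0.38  0.75 -1.69]
[-1.66172838  0.01512509 -1.19367182]
delta [0.03, -0.09, 0.02] [-0.08, -0.0, -6.48]
```

>>> carry_out(
  deltas=[
    [0,0,0,0,0,-1.5,1],
    [-0.04,-0.06,0,0,0,-3,1],
    [-0.08,-0.13,0,0,0,-4.5,1],
    [-0.08,-0.13,0,0,0,-6,1],
    [-0.08,-0.13,0,0,0,-6.5,1],
  ],
)

```text
t: 4.15
ee_pos: [0.5097, 0.0052, 0.1828]
orientation: [-0.295, 2.518, 0.088]
wrist_force: [-0.2, -2.7, 0.7]
finger_gap: 0.0089
```

```bash
python3 - <<'E'
from bench import *
from h import *
import cv2
s=read_state();here(s);print(s["moment"]);go(pt(55,-1.3,31),ori(-90),s)
c=camera("wrist");t=camera("top")
cv2.imwrite("pics/w2.png",np.hstack([cv2.resize(c["color"],(400,300)),cv2.resize(t["color"][180:330,200:400],(400,300),interpolation=cv2.INTER_CUBIC)]))
E
```

```text
t 4.15 grasp u,y,n [55.7 -1.  31.1] tip [55.6 -1.1 12.1] gap 8.9 F [-0.2 -2.7  0.7] q [-0.24 -0.46  2.34  0.39  0.75 -2.26]
[-0.27013637 -0.03006084 -0.30864658]
delta [0.08, -0.05, 0.01] [-0.04, -0.02, 0.01]
```

View pics/w2.png

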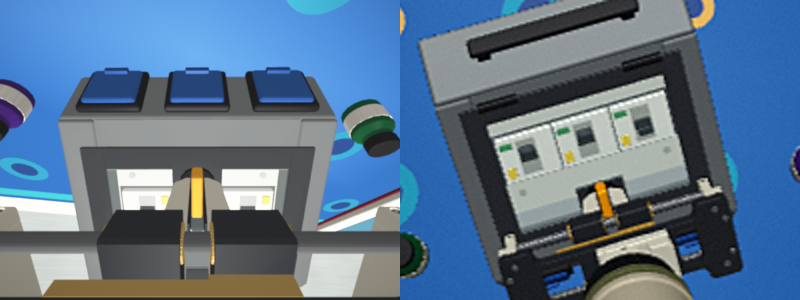

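The wing now stands in line with the slope in both views, at (197,200) in the left half and (602,190) in the right half. Next I work out the arc that swings the cover open.

```bash
cat >> h.py <<'E'
def arc(s,steps,lag=1.0,hinge=(169.5,0,1.5),off=.065):
    """rows following the hinge: grasp point turns by each step (deg), the tool by lag*step"""
    T=R.from_rotvec(s["orientation"]).as_matrix();h=T.T@(pt(*hinge)-s["ee_pos"])*100;h[1]=0
    g=np.array([0,0,off*100])
    ax=np.array([0,1,0])
    for a in steps:
        G=h+R.from_rotvec(ax*np.radians(a)).apply(g-h); d=G-R.from_rotvec(ax*np.radians(a*lag)).apply(g)
        print(a,np.round(d,2).tolist(),"ry",round(a*lag/5,2))
E
python3 - <<'E'
from bench import *
from h import *
s=read_state();arc(s,[5,12.5,20,27.5,35])
E
```

```text
5 [-0.87, 0.0, -0.96] ry 1.0
12.5 [-2.31, 0.0, -2.24] ry 2.5
20 [-3.92, 0.0, -3.33] ry 4.0
27.5 [-5.65, 0.0, -4.19] ry 5.5
35 [-7.47, 0.0, -4.83] ry 7.0
```

>>> carry_out(
  deltas=[
    [-0.87,0,-0.96,0,1,0,1],
    [-2.31,0,-2.24,0,2.5,0,1],
    [-3.92,0,-3.33,0,4,0,1],
    [-5.65,0,-4.2,0,5.5,0,1],
    [-7.47,0,-4.83,0,7,0,1],
  ],
  grip_force=25,
)

```text
t: 4.75
ee_pos: [0.5411, 0.0125, 0.2647]
orientation: [0.353, -3.109, 0.004]
wrist_force: [-5.0, -3.5, -2.8]
finger_gap: 0.0087
```

```bash
python3 - <<'E'
from bench import *
from h import *
s=read_state();here(s);print(s["moment"]);arc(s,[7.5,15,22.5,30,37.5])
E
```

```text
t 4.75 grasp u,y,n [91.2 -1.1 92. ] tip [80.1 -1.1 76.6] gap 8.7 F [-5.  -3.5 -2.8] q [-0.07  0.    1.69 -0.01  1.46 -1.87]
[-0.57610732  0.75634527 -0.02492931]
7.5 [-1.31, 0.0, -1.44] ry 1.5
15 [-2.8, 0.0, -2.7] ry 3.0
22.5 [-4.44, 0.0, -3.75] ry 4.5
30 [-6.2, 0.0, -4.58] ry 6.0
37.5 [-8.05, 0.0, -5.17] ry 7.5
```

>>> carry_out(
  deltas=[
    [-1.31,0,-1.44,0,1.5,0,1],
    [-2.8,0,-2.7,0,3,0,1],
    [-4.44,0,-3.75,0,4.5,0,1],
    [-6.2,0,-4.58,0,6,0,1],
    [-8.05,0,-5.17,0,7.5,0,1],
  ],
)

```text
t: 5.25
ee_pos: [0.6207, 0.0314, 0.3167]
orientation: [0.279, -2.465, 0.099]
wrist_force: [0.2, -11.0, -0.6]
finger_gap: 0.0088
```

```bash
python3 - <<'E'
from bench import *
from h import *
s=read_state();here(s);print(s["moment"]);
M=R.from_rotvec(s["orientation"]).as_matrix();print("tilt",np.degrees(np.arccos(-M[:,2]@(A@N))))
arc(s,[4,8,12,16,18])
E
```

```text
t 5.25 grasp u,y,n [163.9  -0.9 121.5] tip [145.7  -0.8 115.9] gap 8.8 F [  0.2 -11.   -0.6] q [ 0.03  0.72  0.83 -0.16  2.24 -1.83]
[-1.41733903 -0.34091151  1.15017459]
tilt 73.00065775526826
4 [-0.69, 0.0, -0.79] ry 0.8
8 [-1.43, 0.0, -1.53] ry 1.6
12 [-2.22, 0.0, -2.21] ry 2.4
16 [-3.06, 0.0, -2.84] ry 3.2
18 [-3.49, 0.0, -3.13] ry 3.6
```

>>> carry_out(
  deltas=[
    [-0.69,0,-0.79,0,0.8,0,1],
    [-1.43,0,-1.53,0,1.6,0,1],
    [-2.22,0,-2.21,0,2.4,0,1],
    [-3.06,-0.1,-2.84,0,3.2,0,1],
    [-3.06,-0.1,-2.84,0,3.2,0,1],
  ],
)

```text
t: 5.75
ee_pos: [0.6609, 0.0404, 0.3131]
orientation: [0.247, -2.176, 0.127]
wrist_force: [-7.9, 1.8, 8.8]
finger_gap: 0.0088
```

>>> carry_out(
  deltas=[
    [0,0,0,0,0,0,1],
    [0,0,0,0,0,0,0.5],
    [0,0,0,0,0,0,0.2],
    [0,0,0,0,0,0,0.2],
    [0,0,0,0,0,0,0.2],
  ],
)

```text
t: 6.25
ee_pos: [0.6613, 0.0398, 0.3206]
orientation: [0.252, -2.195, 0.127]
wrist_force: [0.7, 1.2, -0.1]
finger_gap: 0.035
```

```bash
python3 - <<'E'
from bench import *
from h import *
import cv2
s=read_state();here(s)
M=R.from_rotvec(s["orientation"]).as_matrix();print("tilt",np.degrees(np.arccos(-M[:,2]@(A@N))))
a=camera("side")["color"][90:330,180:500];b=camera("top")["color"][110:350,160:480]
cv2.imwrite("pics/open.png",cv2.resize(np.hstack([a,b]),(800,300)))
E
```

```text
t 6.25 grasp u,y,n [197.2  -2.  118.2] tip [178.2  -1.9 117.7] gap 35.0 F [ 0.7  1.2 -0.1] q [ 0.05  1.16  0.25 -0.31  2.64 -1.95]
tilt 88.55218548365086
```

View pics/open.png

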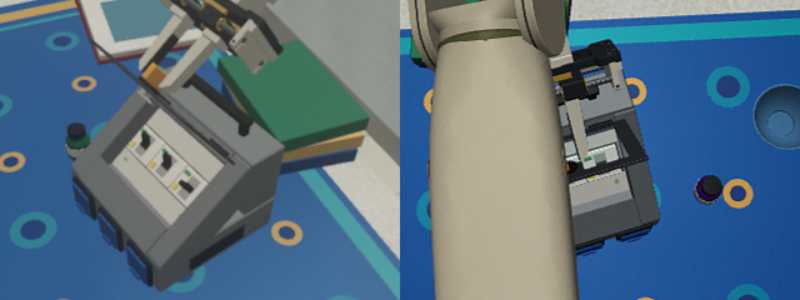

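The side view shows the cover standing square to the face with the hand behind it, and the right-hand lever is the odd one. I'll slide out along the cover past its free edge.

>>> carry_out(
  deltas=[
    [0.5,0,-0.5,0,0,0,0.2],
    [2.5,0,-0.8,0,0,0,0.2],
    [5,0,-0.8,0,-0.5,0,0.2],
    [8,0,-0.8,0,-1.5,0,0.2],
    [10,0,-0.8,0,-3,0,0.2],
  ],
)

```text
t: 6.85
ee_pos: [0.6091, 0.0278, 0.4052]
orientation: [0.282, -2.457, 0.098]
wrist_force: [2.1, -0.2, 1.7]
finger_gap: 0.0371
```

```bash
python3 - <<'E'
from bench import *
from h import *
s=read_state();here(s);
M=R.from_rotvec(s["orientation"]).as_matrix();print("tilt",np.degrees(np.arccos(-M[:,2]@(A@N))))
go(pt(150,-30,250),ori(-90),s)
E
```

```text
t 6.85 grasp u,y,n [204.5  -1.6 201.4] tip [186.3  -1.5 196. ] gap 37.1 F [ 2.1 -0.2  1.7] q [ 0.02  0.68  0.73 -0.19  2.39 -1.87]
tilt 73.4657387138256
delta [12.43, -2.9, 8.48] [0.01, -14.69, -0.06]
```

>>> carry_out(
  deltas=[
    [1.5,0,0,0,-1.5,0,0.6],
    [3,-0.5,0.5,0,-3,0,1],
    [4.5,-1,1,0,-4.5,0,1],
    [6,-1.5,1.5,0,-6,0,1],
    [8,-2,2.5,0,-7.5,0,1],
  ],
  grip_force=30,
)

```text
t: 7.35
ee_pos: [0.5378, -0.0095, 0.4368]
orientation: [0.357, -3.11, 0.004]
wrist_force: [-0.4, -0.5, 0.5]
finger_gap: 0.0026
```

```bash
python3 - <<'E'
from bench import *
from h import *
s=read_state();here(s);
go(pt(95,-54,180),ori(-90),s)
E
```

```text
t 7.35 grasp u,y,n [183.2 -21.7 237.7] tip [172.1 -21.7 222.3] gap 2.6 F [-0.4 -0.5  0.5] q [-0.11 -0.04  1.43 -0.    1.77 -1.91]
delta [7.57, -3.26, 11.05] [-0.03, -7.13, -0.05]
```

>>> carry_out(
  deltas=[
    [2,-0.7,2,0,-1.5,0,1],
    [4,-1.5,4,0,-3,0,1],
    [6,-2.5,7,0,-4.5,0,1],
    [7.6,-3.3,9,0,-6,0,1],
    [7.6,-3.3,11,0,-7.1,0,1],
  ],
)

```text
t: 7.85
ee_pos: [0.4684, -0.0602, 0.3263]
orientation: [-0.287, 2.521, 0.087]
wrist_force: [-0.3, 0.3, -0.3]
finger_gap: 0.0007
```

```bash
python3 - <<'E'
from bench import *
from h import *
import cv2
s=read_state();here(s);go(pt(115,-54,19),ori(-90),s)
c=camera("wrist");w=wrist(s,c);im=c["color"].copy()
t=camera("top")["color"];d=camera("side");
for i,y in enumerate((-54,0,54)):
    print(y,proj(w,pt(96,y,-5)),proj(w,pt(110,y,-9)), proj(CS,pt(96,y,-5)),proj(CS,pt(110,y,-9)))
cv2.imwrite("pics/w3.png",np.hstack([cv2.resize(im,(400,300)),cv2.resize(d["color"][140:275,230:410],(400,300),interpolation=cv2.INTER_CUBIC)]))
cv2.imwrite("pics/w3full.png",im);cv2.imwrite("pics/s3full.png",d["color"])
E
```

```text
t 7.85 grasp u,y,n [ 92.5 -55.3 180.5] tip [ 92.4 -55.4 161.5] gap 0.7 F [-0.3  0.3 -0.3] q [-0.47 -0.71  2.22  0.41  1.17 -2.34]
delta [-2.3, 0.19, 16.13] [-0.07, -0.05, -0.05]
-54 [317.32119049 228.03801541] [317.34279321 240.24801064] [322.48085918 238.43103586] [328.89891427 233.05736019]
0 [371.27627902 227.93275331] [370.07274881 240.15746756] [304.2976133  220.28746726] [310.53489403 215.15204195]
54 [425.34297494 227.82727349] [422.90929836 240.06674144] [287.36576526 203.39256586] [293.43153464 198.47589539]
```

View pics/w3.png

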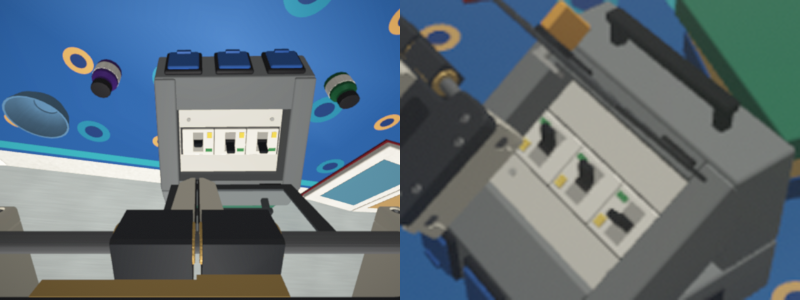

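The cover holds open. In the left half (wrist view, doubled to full size) the tripped lever is at about (317,229), matching the prediction for y=-54. The other two lie further down, so they are on. I'll measure the lever ends.

```bash
python3 - <<'E'
from bench import *
from h import *
import cv2
s=read_state();c=camera("wrist");w=wrist(s,c);g=cv2.cvtColor(c["color"],cv2.COLOR_BGR2GRAY)
m=np.zeros_like(g);m[205:255,295:445]=(g[205:255,295:445]<70)*255
k,l,st,ce=cv2.connectedComponentsWithStats(m)
for j in range(1,k):
    if st[j,4]>30:
        x,y,ww,h,_=st[j];print(st[j],"top",on_plane(w,(x+ww/2,y),-7),"bot",on_plane(w,(x+ww/2,y+h),-7))
# white panel/recess edges: lower/upper bounds in column of tripped lever
print([int(v) for v in g[195:285:2,317]])
print(on_plane(w,(317,220),0))
E
```

```text
[360 227  14  22 257] top [91.6 -2.3 -7. ] bot [114.7  -1.4  -7. ]
[411 227  16  21 269] top [91.9 49.9 -7. ] bot [114.   51.6  -7. ]
[309 228  13  11 139] top [ 92.3 -53.9  -7. ] bot [103.8 -54.   -7. ]
[227, 227, 227, 227, 226, 228, 163, 118, 214, 241, 227, 177, 175, 175, 175, 177, 120, 19, 20, 27, 33, 33, 101, 174, 175, 181, 234, 245, 244, 227, 227, 227, 227, 227, 227, 227, 227, 228, 228, 228, 229, 205, 87, 73, 70]
[ 82.5 -52.4   0. ]
```

>>> carry_out(
  deltas=[
    [-1.5,0.1,4,0,0,0,1],
    [-2.5,0.1,9,0,0,0,1],
    [-2.5,0.1,13,0,0,0,1],
    [-2.5,0.1,16,0,0,0,1],
    [-2.5,0.1,16,0,0,0,1],
  ],
)

```text
t: 8.55
ee_pos: [0.5793, -0.0313, 0.2068]
orientation: [-0.295, 2.532, 0.094]
wrist_force: [-0.2, 1.1, -0.6]
finger_gap: 0.0001
```

```bash
python3 - <<'E'
from bench import *
from h import *
import cv2
s=read_state();here(s)
a=camera("side")["color"][140:275,230:410];w=camera("wrist")["color"]
cv2.imwrite("pics/near.png",np.hstack([cv2.resize(w,(400,300)),cv2.resize(a,(400,300),interpolation=cv2.INTER_CUBIC)]))
E
```

```text
t 8.55 grasp u,y,n [117.1 -52.3  16.9] tip [116.8 -52.3  -2.1] gap 0.1 F [-0.2  1.1 -0.6] q [-0.29 -0.24  2.12  0.41  0.77 -2.31]
```

View pics/near.png

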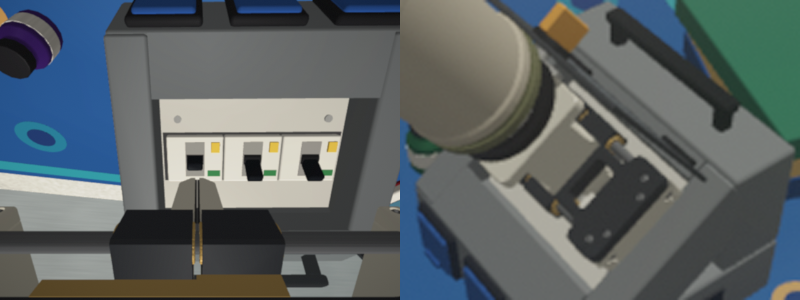

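The left half shows the closed fingers at (196,190), in line with the tripped lever at (195,160) and up the slope from it. I'll go down and push it off.

>>> carry_out(
  deltas=[
    [0,0,1.5,0,0,0,1],
    [0,0,1.5,0,0,0,1],
    [0.7,0,1.5,0,0,0,1],
    [1.3,0,1.5,0,0,0,1],
    [1.7,0,1.5,0,0,0,1],
  ],
)

```text
t: 9.15
ee_pos: [0.5734, -0.0348, 0.1904]
orientation: [-0.29, 2.521, 0.088]
wrist_force: [4.3, 1.7, 2.3]
finger_gap: 0.0006
```

```bash
python3 - <<'E'
from bench import *
from h import *
s=read_state();here(s);print("F in slope axes u,y,n",(A.T@s["wrist_force"])@np.column_stack([U,Y,N]))
E
```

```text
t 9.15 grasp u,y,n [103.  -54.7   7.2] tip [102.9 -54.8 -11.8] gap 0.6 F [4.3 1.7 2.3] q [-0.3  -0.24  2.15  0.44  0.73 -2.35]
F in slope axes u,y,n [ 5.09242995  0.68522871 -0.7305975 ]
```

>>> carry_out(
  deltas=[
    [0.2,0,0.2,0,0,0,1],
    [0.4,0,0.3,0,0,0,1],
    [0.4,0,0.3,0,0,0,1],
  ],
)

```text
t: 9.45
ee_pos: [0.5736, -0.0353, 0.1889]
orientation: [-0.289, 2.517, 0.087]
wrist_force: [-2.1, 3.7, 17.5]
finger_gap: 0.0004
```

```bash
python3 - <<'E'
from bench import *
from h import *
s=read_state();here(s);print("F in slope axes u,y,n",(A.T@s["wrist_force"])@np.column_stack([U,Y,N]))
E
```

```text
t 9.45 grasp u,y,n [102.6 -55.4   5.9] tip [102.6 -55.5 -13.1] gap 0.4 F [-2.1  3.7 17.5] q [-0.3  -0.23  2.16  0.45  0.73 -2.36]
F in slope axes u,y,n [ 9.10013578  4.04789071 15.05131103]
```

>>> carry_out(
  deltas=[
    [0,0,-0.3,0,0,0,1],
    [0,0,-0.5,0,0,0,1],
  ],
)

```text
t: 9.65
ee_pos: [0.5699, -0.036, 0.1911]
orientation: [-0.289, 2.52, 0.087]
wrist_force: [5.4, 0.5, 3.7]
finger_gap: 0.0004
```

```bash
python3 - <<'E'
from bench import *
from h import *
import cv2
s=read_state();here(s);print("F in slope axes u,y,n",(A.T@s["wrist_force"])@np.column_stack([U,Y,N]))
w=camera("wrist")["color"]
cv2.imwrite("pics/near2.png",cv2.resize(w[150:390,200:520],(800,600),interpolation=cv2.INTER_CUBIC))
E
```

```text
t 9.65 grasp u,y,n [100.5 -55.2   9.9] tip [100.4 -55.3  -9.1] gap 0.4 F [5.4 0.5 3.7] q [-0.3  -0.25  2.16  0.44  0.74 -2.36]
F in slope axes u,y,n [ 6.4964784  -0.77753566 -0.08823467]
```

View pics/near2.png

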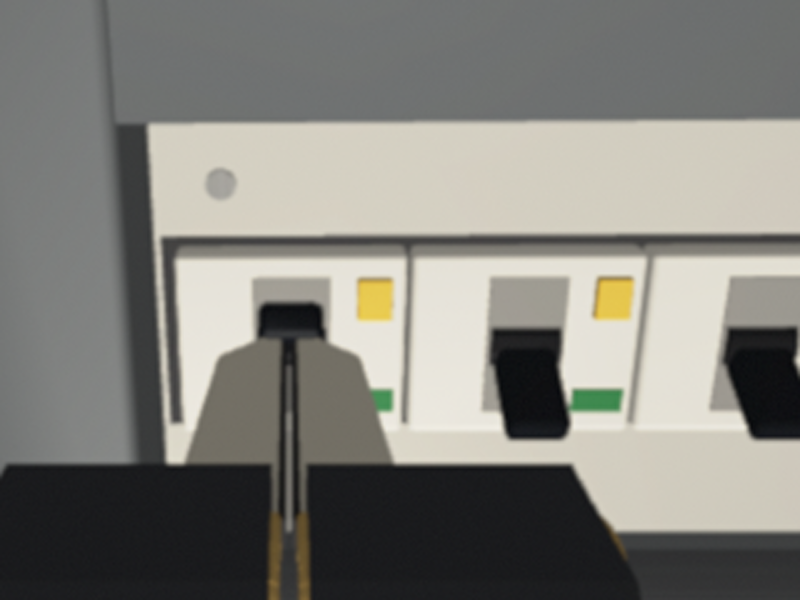

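The view shows the tripped lever at (290,318), already pushed partly down the slope by the fingertips at (290,345). The neighbours are still on. I'll keep pushing, slightly higher than before.

>>> carry_out(
  deltas=[
    [0.3,0,0.1,0,0,0,1],
    [0.6,0,0.1,0,0,0,1],
    [0.8,0,0.1,0,0,0,1],
    [0.8,0,0.1,0,0,0,1],
  ],
)

```text
t: 10.1
ee_pos: [0.5675, -0.0375, 0.1905]
orientation: [-0.288, 2.51, 0.084]
wrist_force: [13.6, 6.6, 15.8]
finger_gap: 0.0005
```

```bash
python3 - <<'E'
from bench import *
from h import *
s=read_state();here(s);print("F in slope axes u,y,n",(A.T@s["wrist_force"])@np.column_stack([U,Y,N]))
E
```

```text
t 10.1 grasp u,y,n [ 98.6 -56.3  10.9] tip [ 98.7 -56.5  -8.1] gap 0.5 F [13.6  6.6 15.8] q [-0.31 -0.26  2.17  0.45  0.73 -2.37]
F in slope axes u,y,n [21.19953628  3.31130414  4.49306587]
```

>>> carry_out(
  deltas=[
    [-0.3,0,-0.5,0,0,0,1],
    [-1.5,0,-2,0,0,0,1],
    [-2.5,0.1,-6,0,0,0,1],
    [-2.5,0.1,-9,0,0,0,1],
    [-2.5,0.1,-9,0,0,0,1],
  ],
)

```text
t: 10.6
ee_pos: [0.5326, -0.0436, 0.2751]
orientation: [-0.291, 2.521, 0.085]
wrist_force: [0.4, 0.4, 0.3]
finger_gap: 0.0004
```

```bash
cat > lev.py <<'E'
from bench import *
from h import *
import cv2
s=read_state();here(s);c=camera("wrist");w=wrist(s,c);g=cv2.cvtColor(c["color"],cv2.COLOR_BGR2GRAY)
P=np.array([proj(w,pt(u,y,-15)) for u in(70,122) for y in(-70,70)]).astype(int)
x0,y0=P.min(0);x1,y1=P.max(0);print(x0,x1,y0,y1)
m=np.zeros_like(g);m[y0:y1,x0:x1]=(g[y0:y1,x0:x1]<65)*255
k,l,st,ce=cv2.connectedComponentsWithStats(m)
for j in range(1,k):
    if st[j,4]>60:
        x,y,ww,h,_=st[j];print(st[j],"top",on_plane(w,(x+ww/2,y),-8),"bot",on_plane(w,(x+ww/2,y+h),-8))
E
python3 lev.py
```

```text
t 10.6 grasp u,y,n [117.4 -54.  100.5] tip [117.3 -54.1  81.5] gap 0.4 F [0.4 0.4 0.3] q [-0.35 -0.47  2.17  0.39  0.95 -2.3 ]
294 478 186 251
[307 207  18  18 306] top [ 84.1 -53.8  -8. ] bot [ 98.1 -53.8  -8. ]
[439 217  23  29 516] top [91.8 48.5 -8. ] bot [115.   51.2  -8. ]
[373 218  19  28 476] top [92.6 -3.1 -8. ] bot [115.   -1.8  -8. ]
```

```bash
python3 - <<'E'
from bench import *
from h import *
import cv2
s=read_state();c=camera("wrist");w=wrist(s,c)
for th in(-.6,-.5,-.4,-.3,-.1,.6):
    P=[proj(w,pt(96.5+r*np.sin(th)+q*np.cos(th),y,-30+r*np.cos(th)-q*np.sin(th))) for r,q,y in((25,-4,-54),(25,4,-54),(4,-4,-54),(25,-4,0),(25,4,0))]
    print(th,np.round(P,1).tolist())
g=cv2.cvtColor(c["color"],cv2.COLOR_BGR2GRAY);print(g[190:250,316].tolist());print(g[190:260,382].tolist())
cv2.imwrite("pics/lev2.png",cv2.resize(c["color"][150:290,270:470],(800,560),interpolation=cv2.INTER_CUBIC))
E
```

```text
-0.6 [[315.2, 202.4], [315.2, 212.2], [315.3, 212.9], [386.5, 202.3], [387.1, 212.1]]
-0.5 [[315.2, 205.3], [315.1, 215.5], [315.3, 213.2], [386.7, 205.2], [387.2, 215.5]]
-0.4 [[315.2, 208.4], [315.2, 218.9], [315.3, 213.5], [387.0, 208.3], [387.2, 218.8]]
-0.3 [[315.2, 211.6], [315.2, 222.3], [315.3, 213.9], [387.1, 211.6], [387.1, 222.2]]
-0.1 [[315.2, 218.3], [315.2, 228.8], [315.3, 214.9], [387.2, 218.3], [386.7, 228.8]]
0.6 [[315.2, 239.8], [315.2, 246.1], [315.3, 219.5], [385.4, 239.7], [383.8, 246.1]]
[217, 218, 215, 191, 135, 86, 94, 123, 160, 208, 229, 232, 232, 232, 223, 192, 169, 161, 140, 91, 39, 15, 18, 19, 22, 27, 37, 41, 36, 30, 29, 29, 29, 30, 29, 30, 39, 60, 76, 70, 81, 135, 161, 165, 164, 164, 164, 165, 164, 164, 164, 165, 164, 163, 173, 206, 228, 234, 233, 235]
[216, 217, 209, 160, 97, 80, 112, 138, 178, 221, 231, 232, 232, 228, 200, 169, 162, 163, 163, 163, 163, 163, 164, 163, 163, 163, 163, 164, 157, 115, 60, 30, 32, 38, 38, 29, 19, 15, 16, 16, 17, 15, 19, 17, 16, 18, 18, 17, 17, 17, 17, 16, 21, 25, 32, 37, 38, 34, 61, 140, 213, 225, 218, 216, 216, 216, 216, 216, 216, 216]
```

View pics/lev2.png

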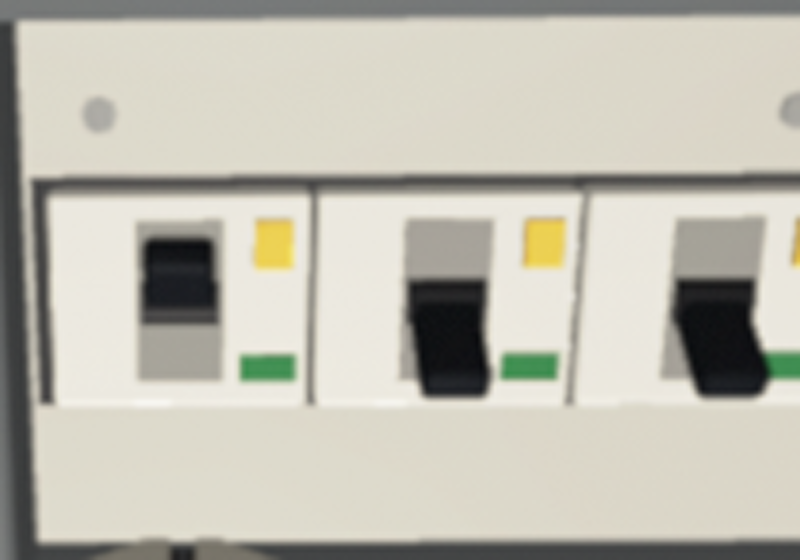

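The view shows the tripped lever at (180,275), leaning well down the slope, and the neighbours at (452,340) and (722,340), still on. I estimate -0.45 to -0.55 rad, so I'll push harder to be sure it passes -0.5.

>>> carry_out(
  deltas=[
    [0,0,4,0,0,0,1],
    [0,0,8,0,0,0,1],
    [0,0,9.2,0,0,0,1],
    [0.6,0,9.2,0,0,0,1],
    [1.2,0,9.2,0,0,0,1],
  ],
)

```text
t: 11.2
ee_pos: [0.5756, -0.0326, 0.1882]
orientation: [-0.288, 2.522, 0.09]
wrist_force: [16.3, 7.6, 11.5]
finger_gap: 0.0006
```

>>> carry_out(
  deltas=[
    [0.6,0,0,0,0,0,1],
    [1.2,0,0,0,0,0,1],
    [1.7,0,0,0,0,0,1],
    [1.9,0,0,0,0,0,1],
    [1.9,0,0,0,0,0,1],
  ],
)

```text
t: 11.7
ee_pos: [0.5678, -0.0377, 0.1893]
orientation: [-0.285, 2.501, 0.081]
wrist_force: [25.4, 10.9, 28.2]
finger_gap: 0.0004
```

```bash
python3 - <<'E'
from bench import *
from h import *
s=read_state();here(s);print("F in slope axes u,y,n",(A.T@s["wrist_force"])@np.column_stack([U,Y,N]))
E
```

```text
t 11.7 grasp u,y,n [ 98.7 -56.8   9.8] tip [ 99.  -57.   -9.2] gap 0.4 F [25.4 10.9 28.2] q [-0.31 -0.26  2.18  0.46  0.71 -2.38]
F in slope axes u,y,n [38.49608161  4.76731019  7.52810663]
```

```bash
python3 - <<'E'
from bench import *
from h import *
import cv2
s=read_state();c=camera("wrist");w=wrist(s,c);g=cv2.cvtColor(c["color"],cv2.COLOR_BGR2GRAY)
def end(th,q,y,P): return proj(w,pt(P+25*np.sin(th)+q*np.cos(th),y,-30+25*np.cos(th)-q*np.sin(th)))
for P in(96.5,98.5):
  print(P,[(th,np.round(end(th,-4,-54,P)[1],1)) for th in(-.6,-.5,-.4,-.3)],"on",[(y,np.round(end(.6,4,y,P),1).tolist()) for y in (0,54)])
  print("slot ends",[np.round(proj(w,pt(P+d,-54,-26)),1).tolist() for d in(-17,0)])
x=int(end(-.5,-4,-54,97)[0]);print(x);r=int(end(-.6,-4,-54,96)[1])
print(r-25,g[r-25:r+30,x-8].tolist())
x=int(end(.6,4,0,97)[0]);r=int(end(.6,4,0,97)[1]);print(x,r-12,g[r-12:r+16,x].tolist())
E
```

```text
96.5 [(-0.6, np.float64(265.0)), (-0.5, np.float64(269.6)), (-0.4, np.float64(274.4)), (-0.3, np.float64(279.3))] on [(0, [417.6, 323.5]), (54, [515.5, 324.0])]
slot ends [[320.4, 256.0], [320.3, 283.5]]
98.5 [(-0.6, np.float64(268.5)), (-0.5, np.float64(273.1)), (-0.4, np.float64(277.9)), (-0.3, np.float64(282.8))] on [(0, [417.3, 326.7]), (54, [514.9, 327.2])]
slot ends [[320.4, 259.3], [320.3, 286.6]]
320
239 [211, 211, 212, 212, 213, 214, 203, 150, 86, 68, 79, 109, 126, 130, 131, 145, 181, 218, 228, 228, 228, 228, 229, 225, 190, 161, 160, 162, 163, 162, 163, 163, 164, 155, 109, 48, 16, 17, 18, 20, 21, 24, 25, 27, 29, 40, 61, 80, 86, 80, 77, 76, 75, 69, 65]
417 312 [16, 16, 14, 17, 17, 17, 16, 17, 18, 20, 22, 24, 27, 29, 27, 53, 118, 182, 208, 211, 211, 213, 203, 145, 67, 26, 26, 27]
```

The lever rests against a hard stop (u 99 at both 21 N and 38 N), and the picture rows agree with about -0.55 to -0.6. Next I'll lift clear and grip the lever from its two sides to throw it on.

>>> carry_out(
  deltas=[
    [-1,0,0,0,0,0,1],
    [-2,0,-1,0,0,0,1],
    [-2,0,-4,0,0,0,0.48],
    [-0.5,0,-5,0,0,0,0.48],
    [0,0,-5,0,0,0,0.48],
  ],
)

```text
t: 12.25
ee_pos: [0.5291, -0.0429, 0.2161]
orientation: [-0.29, 2.529, 0.091]
wrist_force: [1.1, 0.4, -0.6]
finger_gap: 0.0202
```

>>> carry_out(
  deltas=[
    [0,0,0,0,0,0,0.48],
    [0,0,0,0,0,0,0.48],
  ],
)

```text
t: 12.45
ee_pos: [0.5301, -0.0427, 0.2157]
orientation: [-0.29, 2.529, 0.092]
wrist_force: [-0.4, -0.4, 0.9]
finger_gap: 0.0241
```

```bash
python3 lev.py; python3 - <<'E'
from bench import *
from h import *
go(pt(85,-54,6),ori(-90),read_state())
E
```

```text
t 12.45 grasp u,y,n [ 81.  -52.3  53.2] tip [ 80.8 -52.3  34.2] gap 24.1 F [-0.4 -0.4  0.9] q [-0.35 -0.41  2.23  0.43  0.84 -2.36]
288 499 252 322
[302 275  20  16 282] top [ 82.9 -54.2  -8. ] bot [ 94.3 -54.3  -8. ]
[378 283  22  35 643] top [88.7 -3.4 -8. ] bot [114.6  -1.9  -8. ]
[453 283  27  34 705] top [88.9 47.7 -8. ] bot [114.   50.8  -8. ]
[288 289   4  33 110] top [ 92.8 -68.9  -8. ] bot [117.5 -69.5  -8. ]
[339 289   7  33 140] top [ 93.  -34.1  -8. ] bot [117.6 -33.6  -8. ]
delta [-0.34, -0.17, 4.73] [-0.02, -0.14, -0.06]
```

>>> carry_out(
  deltas=[
    [-0.5,-0.2,2.5,0,0,0,0.48],
    [-0.5,-0.2,4.2,0,0,0,0.48],
    [-0.5,-0.2,4.8,0,0,0,0.48],
    [-0.5,-0.2,4.8,0,0,0,0.7],
    [-0.5,-0.2,4.8,0,0,0,1],
  ],
  grip_force=30,
)

```text
t: 13.0
ee_pos: [0.5614, -0.0379, 0.1805]
orientation: [-0.29, 2.528, 0.09]
wrist_force: [2.5, -1.3, -4.0]
finger_gap: 0.0128
```

>>> carry_out(
  deltas=[
    [0,0,0,0,0,0,1],
    [0,0,0,0,0,0,1],
    [0,0,0,0,0,0,1],
  ],
)

```text
t: 13.3
ee_pos: [0.5613, -0.0378, 0.1808]
orientation: [-0.29, 2.527, 0.09]
wrist_force: [6.3, 2.0, -7.8]
finger_gap: 0.0128
```

```bash
cat > f.py <<'E'
from bench import *
from h import *
s=read_state();here(s);print("F in slope axes u,y,n",(A.T@s["wrist_force"])@np.column_stack([U,Y,N]))
E
python3 f.py
```

```text
t 13.3 grasp u,y,n [ 87.  -54.8   6.5] tip [ 86.8 -54.9 -12.5] gap 12.8 F [ 6.3  2.  -7.8] q [-0.31 -0.25  2.18  0.45  0.73 -2.38]
F in slope axes u,y,n [  0.96435243   0.50274539 -10.14930838]
```

>>> carry_out(
  deltas=[
    [-0.6,0,-0.3,0,0,0,1],
    [-1.2,0,-0.4,0,0,0,1],
    [-1.8,0,-0.3,0,0,0,1],
    [-2.4,0,0,0,0,0,1],
    [-3,0,0,0,0,0,1],
  ],
)

```text
t: 13.8
ee_pos: [0.5859, -0.0323, 0.1987]
orientation: [-0.29, 2.526, 0.09]
wrist_force: [0.2, 0.6, 0.6]
finger_gap: 0.0022
```

```bash
python3 f.py; python3 lev.py|tail -6
```

```text
t 13.8 grasp u,y,n [117.9 -55.2   6.7] tip [117.8 -55.2 -12.3] gap 2.2 F [0.2 0.6 0.6] q [-0.28 -0.21  2.11  0.42  0.74 -2.32]
F in slope axes u,y,n [0.63997803 0.57220821 0.28975187]
[452 216 112   4 128] top [70.3 38.2 -8. ] bot [72.3 38.5 -8. ]
[339 218  94   2  97] top [ 71.2 -20.6  -8. ] bot [ 72.2 -20.6  -8. ]
[550 242  14  64 460] top [83.5 64.5 -8. ] bot [118.5  71.6  -8. ]
[ 400  255   32   44 1177] top [90.2 -4.5 -8. ] bot [114.4  -2.5  -8. ]
[ 497  254   40   45 1310] top [89.7 45.8 -8. ] bot [114.5  50.   -8. ]
[303 256  27  25 660] top [ 90.6 -54.3  -8. ] bot [104.2 -54.3  -8. ]
```

>>> carry_out(
  deltas=[
    [0,0,-3,0,0,0,1],
    [1,0,-5,0,0,0,1],
    [4,0,-5,0,0,0,1],
    [5,0,-5,0,0,0,1],
    [5,0,-5,0,0,0,1],
  ],
)

```text
t: 14.35
ee_pos: [0.5167, -0.048, 0.2093]
orientation: [-0.289, 2.529, 0.091]
wrist_force: [-0.7, 1.1, -0.5]
finger_gap: 0.0008
```

```bash
python3 f.py; python3 lev.py|tail -6
```

```text
t 14.35 grasp u,y,n [ 65.7 -54.3  56.1] tip [ 65.5 -54.4  37.1] gap 0.8 F [-0.7  1.1 -0.5] q [-0.38 -0.44  2.27  0.44  0.85 -2.39]
F in slope axes u,y,n [-0.63286987  1.17634365 -0.20024619]
t 14.35 grasp u,y,n [ 65.7 -54.3  56.1] tip [ 65.5 -54.4  37.1] gap 0.8 F [-0.7  1.1 -0.5] q [-0.38 -0.44  2.27  0.44  0.85 -2.39]
292 496 272 339
[312 289   7  50 237] top [ 79.  -54.1  -8. ] bot [117.4 -54.3  -8. ]
[323 301 106  38 917] top [ 88. -13.  -8.] bot [117.6 -11.6  -8. ]
[452 301  26  33 654] top [88.2 47.5 -8. ] bot [113.7  50.6  -8. ]
```

>>> carry_out(
  deltas=[
    [-1.2,0,1,0,0,0,1],
    [-1.2,0,4,0,0,0,1],
    [-1.2,0,4.8,0,0,0,1],
    [-1.2,0,4.8,0,0,0,1],
  ],
)

```text
t: 14.8
ee_pos: [0.5538, -0.0388, 0.1761]
orientation: [-0.291, 2.53, 0.093]
wrist_force: [-0.5, -0.4, -0.3]
finger_gap: 0.0004
```

```bash
python3 f.py
```

```text
t 14.8 grasp u,y,n [ 77.9 -53.8   7. ] tip [ 77.6 -53.8 -12. ] gap 0.4 F [-0.5 -0.4 -0.3] q [-0.32 -0.27  2.2   0.46  0.73 -2.39]
F in slope axes u,y,n [-0.64524224 -0.22960428  0.12405846]
```

>>> carry_out(
  deltas=[
    [-0.6,0,0,0,0,0,1],
    [-1.2,0,0,0,0,0,1],
    [-1.7,0,0,0,0,0,1],
    [-2.1,0,0,0,0,0,1],
    [-2.4,0,0,0,0,0,1],
  ],
)

```text
t: 15.3
ee_pos: [0.5722, -0.0352, 0.1904]
orientation: [-0.291, 2.53, 0.09]
wrist_force: [-18.8, -7.1, 1.3]
finger_gap: 0.0001
```

```bash
python3 f.py
```

```text
t 15.3 grasp u,y,n [101.4 -54.7   7.9] tip [101.2 -54.7 -11.1] gap 0.1 F [-18.8  -7.1   1.3] q [-0.3  -0.23  2.15  0.43  0.74 -2.35]
F in slope axes u,y,n [-15.55154961  -2.5984425   12.52217324]
```

>>> carry_out(
  deltas=[
    [-0.4,0,0,0,0,0,1],
    [-0.8,0,0,0,0,0,1],
    [-0.8,0,0,0,0,0,1],
  ],
)

```text
t: 15.6
ee_pos: [0.5742, -0.0347, 0.1907]
orientation: [-0.294, 2.542, 0.091]
wrist_force: [-57.1, -18.4, 17.5]
finger_gap: 0.0004
```

```bash
python3 f.py
```

```text
t 15.6 grasp u,y,n [102.4 -54.6   7. ] tip [101.9 -54.5 -12. ] gap 0.4 F [-57.1 -18.4  17.5] q [-0.29 -0.22  2.13  0.42  0.75 -2.33]
F in slope axes u,y,n [-38.96273159  -4.7084061   48.65058283]
```

>>> carry_out(
  deltas=[
    [1,0,0,0,0,0,1],
    [2.5,0,-1,0,0,0,1],
    [4,0,-5,0,0,0,1],
    [4,0,-9,0,0,0,1],
    [4,0,-9,0,0,0,1],
  ],
)

```text
t: 16.1
ee_pos: [0.4992, -0.0542, 0.2549]
orientation: [-0.289, 2.517, 0.082]
wrist_force: [0.2, -0.8, 0.4]
finger_gap: 0.0005
```

>>> carry_out(
  deltas=[
    [3,4,-5,0,0,0,1],
    [3,9,-5,0,0,0,1],
    [3,13,-5,0,0,0,1],
    [3,13,-5,0,0,0,1],
  ],
)

```text
t: 16.5
ee_pos: [0.4303, 0.0674, 0.2713]
orientation: [-0.297, 2.537, 0.095]
wrist_force: [0.5, -0.2, 0.4]
finger_gap: 0.0005
```

```bash
python3 f.py; python3 lev.py|tail -6; python3 - <<'E'
from bench import *
import cv2,numpy as np
w=camera("wrist")["color"];a=camera("side")["color"][90:315,200:500]
cv2.imwrite("pics/end.png",np.hstack([cv2.resize(w,(400,300)),cv2.resize(a,(400,300),interpolation=cv2.INTER_CUBIC)]))
E
```

```text
t 16.5 grasp u,y,n [ 53.7  78.3 139.8] tip [ 53.3  78.3 120.8] gap 0.5 F [ 0.5 -0.2  0.4] q [-0.08 -0.89  2.41  0.2   1.06 -1.94]
F in slope axes u,y,n [ 0.59460733 -0.26197037  0.06154099]
t 16.5 grasp u,y,n [ 53.7  78.3 139.8] tip [ 53.3  78.3 120.8] gap 0.5 F [ 0.5 -0.2  0.4] q [-0.08 -0.89  2.41  0.2   1.06 -1.94]
154 305 252 303
[282 275  14  24 224] top [89.7 54.7 -8. ] bot [114.   54.2  -8. ]
[169 276  18  24 338] top [ 90.5 -48.   -8. ] bot [114.8 -50.7  -8. ]
[226 276  16  23 313] top [90.6  3.8 -8. ] bot [113.9   2.2  -8. ]
```

View pics/end.png

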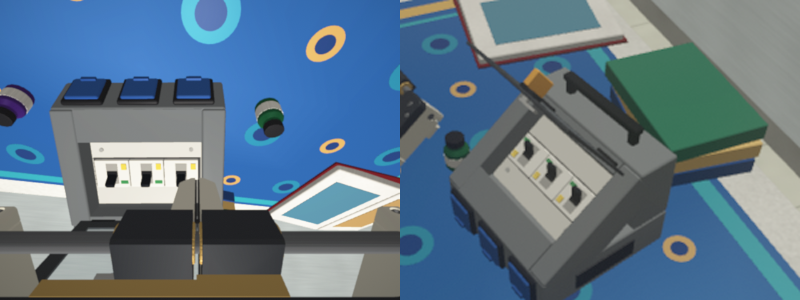

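All three levers now look the same, with their ends at u 114.8, 113.9 and 114.0, and the cover stands open. Joint 2 sits at its range limit, so I'll ease off that before handing in.

>>> carry_out(
  deltas=[
    [-1,0,-1,0,0,0,1],
    [-2,0,-1,0,0,0,1],
    [-2,0,-1,0,0,0,1],
    [-2,0,-1,0,0,0,1],
  ],
)

```text
t: 17.05
ee_pos: [0.442, 0.0646, 0.2914]
orientation: [-0.29, 2.538, 0.09]
wrist_force: [0.4, -0.1, 0.3]
finger_gap: 0.0007
```

```bash
python3 f.py; python3 lev.py|tail -3; python3 - <<'E'
from bench import *
import cv2
i=camera("side")["color"];r=cv2.imread("pics/s3full.png")
d=cv2.absdiff(i,r).max(2)
print("diff violet",(d[325:370,335:375]>40).sum(),"bowl",(d[350:430,415:495]>40).sum(),"wing/cover",(d[95:160,270:330]>40).sum())
print(sign_off())
E
```

```text
t 17.05 grasp u,y,n [ 74.   72.6 150.1] tip [ 73.6  72.5 131.1] gap 0.7 F [ 0.4 -0.1  0.3] q [-0.08 -0.85  2.36  0.2   1.07 -1.93]
F in slope axes u,y,n [ 0.4124466  -0.2205034   0.04188375]
[178 253  17  23 317] top [ 91.4 -48.6  -8. ] bot [114.6 -51.2  -8. ]
[234 253  15  23 304] top [91.6  3.1 -8. ] bot [114.8   1.6  -8. ]
[290 252  14  24 292] top [90.8 55.3 -8. ] bot [115.   54.9  -8. ]
diff violet 0 bowl 0 wing/cover 61
the job is handed in; nothing more can be done
None
```

The tripped breaker is reset and the cover is standing open. I handed the job in at about 17 s of the 58 s allowed; it gives no verdict.

I turned the yellow wing a quarter turn anticlockwise, swung the cover up to about 88° by the wing, and let go. With closed fingers I pushed the tripped lever (at the box's −y end) down to its stop. The throw up took two tries. Gripping the lever slipped off part-way, so I pushed it the rest of the way with closed fingers.

**Levers:** all three lever ends are level in the last wrist picture (114.6, 114.8 and 115.0 mm up the slope), so all three are on.
**Fully off:** the picture alone left this uncertain, reading about −0.45 to −0.6 rad. A hard stop at the same place under 21 N and 38 N, and the lever later going past its catch, both say it was fully off.
**Cover:** still open in the last side pictures. I did not measure its angle again after letting go. A few pixels near the wing and cover differed from the earlier side picture (61 in that region).
**Ink and bowl:** the violet bottle and the bowl had not changed at all in the side view since the cover was opened. The green bottle looked in place by eye only.
**Robot:** clear of everything, with about 0.5 N at the wrist. Joint 2 touched its −0.89 limit as I backed away, so I moved it off before handing in. The hardest push on the lever reached about 62 N at the wrist, through the fingers.

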